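# Clear the drawer, fetch the solder, put everything back

### The arm

A 6-joint arm with a two-finger parallel gripper is mounted at the origin on a cart in front of the work surface, level with it; the furniture and walls round the work are solid. World frame = base frame: x ahead of the robot, y to its left, z up, the work surface at z = 0. Lengths are in mm, angles in rad, forces in N, time in s.
With the tool pointing down it reaches from about 400 to 925 mm from the base axis. Payload 12.5 kg.
Tool frame: the origin (TCP) lies at the very end of the fingers, on their centre line; the grasp point (between the pads) lies 19 mm behind it; z points along the fingers, y is the line along which they close (so a half turn about z gives the same grasp; the last joint's range is limited). The gripper opens to 95 mm and grips with 3 to 60 N. Pads are 20 mm wide; open, the fingers measure 119 mm over their backs; the gripper's body (75 mm by 180 mm) begins 59 mm behind the grasp point.
Start: joints at [-1.343, 0.491, 1.559, -0, 1.092, -0.106], TCP at [204.796, -590.513, 214.661] pointing down, gripper open.
Joint ranges: [-3.1, 3.1], [-0.84, 2.19], [0.05, 2.79], [-1.13, 4.28], [0.06, 2.93], [-2.69, 2.69]. Speed limits (rad/s): [2.22, 2.22, 2.79, 3.14, 3.14, 3.14].

### API

Orientations are given as [roll, pitch, yaw] about the fixed x, y, z axes, in that order (R = Rz(yaw) Ry(pitch) Rx(roll)).
In Python, from cell import * gives the robot as it stands.
- The arm moves only by the tool jog_arm, never from a script. Its argument "targets" is a list of rows, each an object with "turn": the turn, a rotation vector about the world's x, y, z in degrees, a list of three; "slide": the shift along the world's x, y, z in mm, a list of three; "claw": the opening in per cent of the stroke, from 0 (shut) to 100 (fully open). In form: [{"turn": [wx, wy, wz], "slide": [x, y, z], "claw": claw}, ...]. A call has 1 to 5 rows; each row shifts and turns the commanded pose from where the row before left it; what a row does not reach is not made up. A row lasts 1/8 s, in which the tool goes at most 62.5 mm and 10.7 degrees, less where a joint would pass 70% of its speed; a pose out of reach is approached as far as the arm can. A call with a gripper value outside its range is refused whole. The fingers move at their own pace and stop on an object; the grip force is fixed at half the most. Time passes only in rows, so rows that do not move let the fingers close. It gives the time, the measured TCP pose, the force, the opening and the grip force at its end, in the units of the state.
- state(): the state, without advancing time (a new reading comes with each control period).
- read_camera(name): name is "scene" or "top"; returns a dict with "frame" (480x640x3 uint8, blue, green, red), "mtx" (3x3 intrinsics, pixels), "R" (3x3) and "t" (3): a world point X has camera coordinates R X + t. Camera axes: x right, y down, z forward; pixel columns grow to the right and rows downward; lengths in mm; the calibration is good to about 2 mm. A picture is of the moment at which its call begins. There is no depth.
- job_done(): hands the job in; it is judged then, once.
Trained networks look in the newest picture that a camera, given by its name, has taken for a name from the list of things; names that differ only in an ending like _2 or _b are one class to them, and where a whole thing is asked for, a point or a joint stands for the part that bears it (a point fixed in the world has none). Each returns a list of dicts, best first, with "conf" (0 to 1); they miss things now and then, are a little off and sometimes report something else, mostly with a low value. They report only what shows in the picture. A call takes as long as a camera call.
- look_for(query, camera): "xy" ([column, row] in pixels, amid what is visible of it).
The state is a dict: "t": time; "joints": joint angles; "qvel": joint speeds; "tau": joint torques, N m; "eef_pos": TCP position; "tcp_rot": TCP orientation; "ft_force": force on the tool from outside, world axes, zero at the start; "moment": the same for the moment, N m; "opening": opening from 0.0 (shut) to 1.0 (fully open); "grip_force": force on a finger pad.
Only numpy, scipy, OpenCV 4.12 (cv2) and the standard library are available. Lean on these libraries where they do the work, as an engineer would, in place of code of your own. Each camera call takes 0.05 s, during which the arm holds its last target. There are 200 camera calls.

### The job

A spray can, a blue-lidded jar and a small amber jar stand in front of the little drawer unit, so its drawer opens only a crack. Stand all three upright in the grey tray, pull the drawer fully out, take out the solder spool and lay it flat on the blue repair mat beside the mouse; the roll of tape stays in the drawer. Then push the drawer fully shut and stand each of the three back upright exactly where it stood at the start.

Things in the scene. Friction and masses are not known exactly. Their poses are not given: they have to be found in the camera images.
- drawer_unit: fixed small steel drawer unit, grey carcass with one blue-fronted drawer; 125 deep (x) x 250 wide (y) x 78 high. Origin: centre of its underside on the bench; its -x axis points out of the front, toward the robot side, so the drawer slides along -x. With the drawer shut its blue front face is at x = -62.5; the grey carcass and its top begin at x = -52.5 and cover what is behind that. A chip tray lies on top (6 high)
- drawer (a joint): how far the drawer is out, in m: 0 = fully shut (blue front against the carcass), 0.095 = fully out (end stop). About 0.040 to 0.047 at the start. It runs stiffly enough to stay where it is left (about 1.5 N of friction). Inside, the drawer is 101 long and 226 wide, floor 13 above the bench, walls 34 high over the floor
- drawer_handle (a point): middle of the drawer's aluminium bar handle: round bar 10 thick, 214 long, along the unit's y axis (point axes are those of the unit), 30 ahead of the blue front face (25 free between bar and face), 45 above the bench; the blue front reaches from 8 to 70 above the bench. It moves with the drawer. The bar's two legs meet it 94 left and right of the middle
- spray_can: loose spray can, yellow and grey band, red cap; round, 51 across, 125 tall, 0.18 kg. Origin: centre of its underside, z up. One of three things in a row 86 apart in front of the drawer, its side 10 or more ahead of the handle; where it stands at the start is where it must go back
- jar: loose white jar of parts with a blue screw lid; 57 across, 76 tall, 0.2 kg; behaves as square in plan with sides along its x and y axes, which lie about along those of the drawer unit. Origin: centre of its underside. Stands in the same row; goes back where it stood
- flux_jar: loose small amber glass jar with a black ribbed lid; round, 54 across, 65 tall, 0.13 kg. Origin: centre of its underside. Stands in the same row; goes back where it stood
- solder: loose spool of solder lying flat in the drawer, yellow disc on top, black flanges; behaves as a block 60 (its x) x 70 (its y) x 32 high, 0.22 kg; its x axis lies along the unit's y axis, so it is gripped over the 60 across the drawer. Origin: centre of its underside. Lies near the drawer's front, partly under the carcass top until the drawer is fully out
- tape: loose roll of black tape, 62 across, 19 high, lying in the drawer beside the spool; it stays in the drawer. Origin: centre of its underside
- tray: fixed shallow grey tray, 220 (x) x 150 (y), rim 16 high and 4 thick, floor 4 above the bench. Origin: centre of its underside, z up. The side area for the three things. Tray and mat may have changed places
- mat: fixed blue repair mat, 220 (x) x 150 (y) x 3 thick, with a grey mouse (110 x 60 x 37 high) fixed to its +x half (from about x = +25 to +100); the -x half is free. Origin: centre of its underside

How it is judged (in metres and radians):
On the way, in this order (a step that is already met when the one before it is completed fails the run):
1. spray can, blue-lidded jar and amber jar all stand upright in the tray (x of spray_can in the frame of tray between -0.095 and 0.095 m and y of spray_can in the frame of tray between -0.06 and 0.06 m and z of each of spray_can, jar, flux_jar in the frame of tray below 0.012 m and angle between each of spray_can, jar, flux_jar's own z axis and vertical below 0.15 rad and linear speed of each of spray_can, jar, flux_jar below 0.02 m/s and x of jar in the frame of tray between -0.095 and 0.095 m and y of jar in the frame of tray between -0.06 and 0.06 m and x of flux_jar in the frame of tray between -0.095 and 0.095 m and y of flux_jar in the frame of tray between -0.06 and 0.06 m), for 0.2 s.
2. the drawer is pulled fully out (at least 0.088 m) (value of joint drawer above 0.088 m), for 0.1 s.
3. the solder spool lies flat and at rest on the mat (x of solder in the frame of mat between -0.1 and 0.1 m and y of solder in the frame of mat between -0.065 and 0.065 m and z of solder in the frame of mat below 0.01 m and angle between solder's own z axis and vertical below 0.15 rad and linear speed of solder below 0.02 m/s), for 0.2 s.
At the end, for the whole second after the job is handed in: the spool lies flat on the mat (its centre at least about 10 mm inside the edge, not on the mouse); the drawer is shut to within 6 mm with the tape in it; can, blue-lidded jar and amber jar stand upright, each within 15 mm of where it stood at the start; all at rest (all of step 3 and value of joint drawer below 0.006 m and distance of each of spray_can, jar, flux_jar from where it was at the start of the episode below 0.015 m and angle between each of spray_can, jar, flux_jar's own z axis and vertical below 0.1 rad and linear speed of each of spray_can, jar, flux_jar, tape below 0.02 m/s and x of tape in the frame of drawer_handle between 0.03 and 0.16 m and y of tape in the frame of drawer_handle between -0.12 and 0.12 m and height (world z) of tape below 0.03 m); the robot touches nothing.
It fails at once if one of the three is knocked over (angle between any of spray_can, jar, flux_jar's own z axis and vertical above 0.6 rad).
It fails at once if the drawer is pulled further out (beyond 0.070 m) while one of the three still stands in front of it (value of joint drawer above 0.07 m and distance of any of spray_can, jar, flux_jar from where it was at the start of the episode below 0.06 m).
It also fails if it takes over 150 s, if anything falls off the work surface, if the arm or the gripper's body presses on something with over 40 N, if the wrist force passes 120 N, or if a joint passes its speed limit or range.

## Working session

There is one attempt and no reset: what is moved stays moved. The work goes in short steps, Python scripts to look and compute and a tool call to move; the robot and the scene stay as the last step left them, time stands still between calls to the robot, and variables do not carry over. Pictures are saved under pics/ and viewed, at most 14 in all, crops included, and the job is handed in when it is done.

Besides the shell and the picture viewer there is one more tool, called after "Call:" as name(argument=value, ...) on one line, values as JSON. jog_arm: Moves the arm, as the interface text tells. Its arguments: {"type":"object","properties":{"targets":{"type":"array","items":{"type":"object","properties":{"turn":{"type":"array","items":{"type":"number"}},"slide":{"type":"array","items":{"type":"number"}},"claw":{"type":"number"}}}}},"required":["targets"]}

```bash
mkdir -p pics; ls; cat > h.py <<'E'
from cell import *
import numpy as np, cv2
def ray(c,px,z):
    K,R,t=[np.array(c[k],float) for k in("mtx","R","t")]; t=t.ravel()
    d=R.T@np.linalg.solve(K,[px[0],px[1],1.]); o=-R.T@t
    return (o+d*(z-o[2])/d[2]).round(1)
def proj(c,X):
    p=np.array(c["mtx"])@(np.array(c["R"])@np.array(X,float)+np.ravel(c["t"])); return (p[:2]/p[2]).round(1)
E
python3 - <<'E'
from h import *
for n in("top","scene"):
    c=read_camera(n); cv2.imwrite(f"pics/{n}0.png",c["frame"]); np.savez(f"{n}0.npz",**c)
    print(n,"cam at",-np.array(c["R"]).T@np.ravel(c["t"]))
    for q,z in [("spray_can",125),("jar",76),("flux_jar",65),("solder",45),("tape",32),("tray",4),("mat",3),("drawer_handle",45),("drawer_unit",78)]:
        print(q,[(np.round(d["xy"]),round(d["conf"],2),ray(c,d["xy"],z)[:2]) for d in look_for(q,n)[:2]])
print(state())
E
```

```text
pics
top cam at [ 458.08916415   -4.90442871 1068.6853805 ]
spray_can [(array([400., 278.]), 0.89, array([ 445.2, -157.4]))]
jar [(array([428., 276.]), 0.79, array([ 448.2, -228.2]))]
flux_jar [(array([354., 284.]), 0.79, array([430.7, -65.9]))]
solder [(array([371., 227.]), 0.8, array([ 560.3, -106. ]))]
tape [(array([416., 229.]), 0.75, array([ 556.9, -209.8]))]
tray [(array([203., 246.]), 0.88, array([519.8, 289.4])), (array([370., 229.]), 0.46, array([ 560.9, -107.6]))]
mat [(array([280., 244.]), 0.73, array([524.4, 105.5])), (array([394., 241.]), 0.71, array([ 530.5, -164.5]))]
drawer_handle [(array([398., 241.]), 0.77, array([ 527.6, -167.3]))]
drawer_unit [(array([392., 208.]), 0.89, array([ 599.2, -149.8]))]
scene cam at [-183.26806848  766.41752297  613.30081638]
spray_can [(array([388., 242.]), 0.83, array([364.6, -45.5]))]
jar [(array([405., 226.]), 0.66, array([ 434.4, -210.7]))]
flux_jar [(array([363., 268.]), 0.61, array([404.8, -26.2]))]
solder [(array([323., 242.]), 0.74, array([561. , -95.9]))]
tape []
tray [(array([203., 351.]), 0.69, array([509.2, 280. ]))]
mat [(a
[... 173 characters left out ...]
awer_unit []
{'t': 1.0, 'joints': array([-1.34259364e+00,  4.90881952e-01,  1.55887592e+00, -9.22856269e-06,
        1.09168927e+00, -1.05590855e-01]), 'qvel': array([ 5.49590354e-05, -1.54549627e-03, -1.44117316e-03, -1.62242175e-04,
        1.87890060e-04,  6.35401346e-04]), 'tau': array([-1.37982868e-03, -6.12489152e+01, -2.58430696e+01,  6.92188740e-02,
        4.43421502e-02, -3.70433463e-05]), 'eef_pos': array([ 204.8004342 , -590.52641826,  214.68046513]), 'tcp_rot': array([3.14144882e+00, 2.34806887e-05, 3.33797792e-01]), 'ft_force': array([ 0.00245183, -0.15252479, -0.1072855 ]), 'moment': array([0.01106942, 0.02692239, 0.00060085]), 'grip_force': 0.0, 'opening': 1.0019902801512057}
```

```bash
python3 - <<'E'
import cv2
a=cv2.imread("pics/top0.png")[160:340,150:470]; b=cv2.imread("pics/scene0.png")[180:400,140:460]
cv2.imwrite("pics/t1.png",cv2.resize(a,(800,450),interpolation=cv2.INTER_CUBIC))
cv2.imwrite("pics/s1.png",cv2.resize(b,(800,550),interpolation=cv2.INTER_CUBIC))
E
```

```text
(no output)
```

View pics/t1.png

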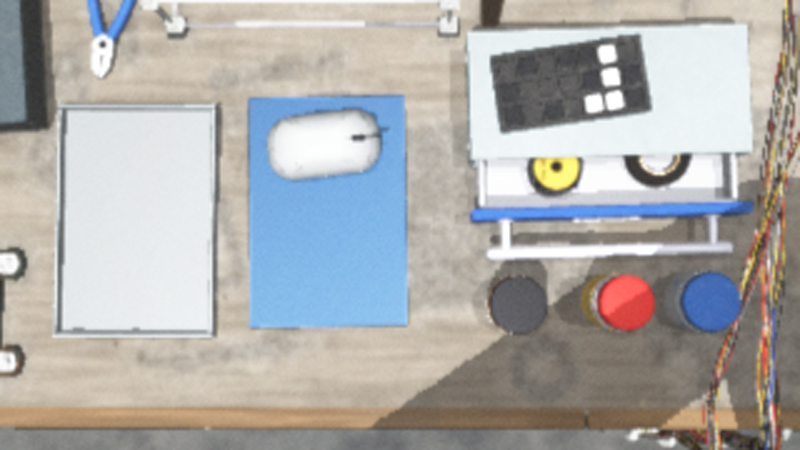

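View pics/s1.png

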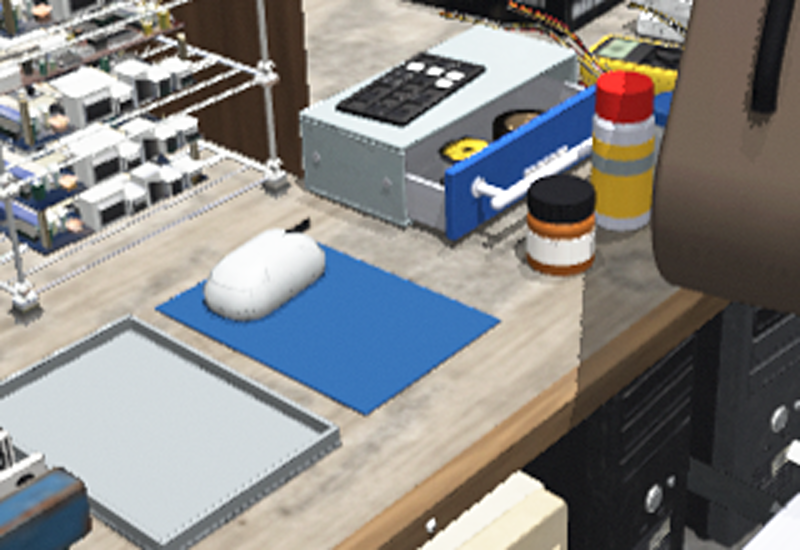

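The top view shows, in image pixels, the black lid near (357,282), the red cap near (400,281) and the blue lid near (434,281). The spool is at (372,228) and the tape at (413,226). The tray is on the left, the mat in the middle and the mouse at the far end of the mat. Next I'll segment the lids to get positions.

```bash
python3 - <<'E'
from h import *
c=dict(np.load("top0.npz")); f=c["frame"]; hsv=cv2.cvtColor(f,cv2.COLOR_BGR2HSV); H,S,V=[hsv[...,i].astype(int) for i in range(3)]
def blob(m,box,name,z):
    x0,y0,x1,y1=box; k=np.zeros(m.shape,np.uint8); k[y0:y1,x0:x1]=m[y0:y1,x0:x1]
    n,l,s,ce=cv2.connectedComponentsWithStats(k); i=1+np.argmax(s[1:,4])
    cn=max(cv2.findContours((l==i).astype(np.uint8),0,1)[0],key=cv2.contourArea); (u,r)=cv2.minEnclosingCircle(cn)
    b=s[i]; ctr=(b[0]+(b[2]-1)/2,b[1]+(b[3]-1)/2)
    print(name,ce[i].round(1),ctr,b[2:5],"world centroid",ray(c,ce[i],z),"box",ray(c,ctr,z)); return (l==i),cn
box=(335,262,460,300)
blob(((H<8)|(H>172))&(S>120),box,"can",125)
blob((H>100)&(H<125)&(S>130),(420,262,460,300),"jar",76)
blob((V<75)&(S<90),(342,265,374,298),"flux",65)
blob((H>22)&(H<34)&(S>130),(355,215,390,245),"spool",45)
m,cn=blob((H>95)&(H<125)&(S>120),(330,235,460,255),"front",70)
ys,xs=np.nonzero(m); P=np.array([ray(c,(x,y),70)[:2] for x,y in zip(xs,ys)]); 
p=np.polyfit(P[:,1],P[:,0],1); print("front slope dx/dy",p, "yaw",-np.degrees(np.arctan(p[0])), "y range",P[:,1].min(),P[:,1].max(),P[:,0].min(),P[:,0].max())
m,cn=blob((H>98)&(H<115)&(S>120),(245,190,318,300),"mat",3); print([ray(c,q,3)[:2] for q in cv2.boxPoints(cv2.minAreaRect(cn))])
for q in [(57,103),(217,103),(213,335),(56,335)]: print("tray",ray(c,(150+q[0]/2.5,160+q[1]/2.5),16)[:2])
for q in [(470,158),(750,150)]: print("carcass front edge",ray(c,(150+q[0]/2.5,160+q[1]/2.5),78)[:2])
for q in [(490,255),(732,247)]: print("bar ends",ray(c,(150+q[0]/2.5,160+q[1]/2.5),50)[:2])
E
```

```text
can [400.1 280.6] (np.float64(400.0), np.float64(280.5)) [ 23  22 401] world centroid [ 440.  -158.1  125. ] box [ 440.2 -158.   125. ]
jar [433.9 280.3] (np.float64(434.0), np.float64(280.0)) [ 23  23 407] world centroid [ 439.8 -240.3   76. ] box [ 440.6 -240.6   76. ]
flux [347.  275.5] (np.float64(347.0), np.float64(275.5)) [1 2 2] world centroid [450.  -49.9  65. ] box [450.  -49.9  65. ]
spool [370.9 228.3] (np.float64(372.0), np.float64(229.5)) [17 12 99] world centroid [ 557.6 -105.5   45. ] box [ 554.8 -108.    45. ]
front [394.4 243.9] (np.float64(394.5), np.float64(244.0)) [112   7 466] world centroid [ 520.3 -155.1   70. ] box [ 520.1 -155.3   70. ]
front slope dx/dy [-3.02195377e-02  5.15613724e+02] yaw 1.730925193325651 y range -278.6 -31.9 513.3 527.0
mat [273.7 209.3] (np.float64(280.0), np.float64(218.0)) [ 61  39 559] world centroid [607.  122.4   3. ] box [586.2 107.1   3. ]
[array([629.4, 180.8]), array([633.3,  35.7]), array([544. ,  33.1]), array([540. , 177.5])]
tray [624.4 360.3]
tray [624.5 208.4]
tray [405.9 209.3]
tray [405.5 356.7]
carcass front edge [565.7 -29.5]
carcass front edge [ 573. -277.]
bar ends [480.4 -48.3]
bar ends [ 488.  -267.2]
```

Call:
jog_arm(targets=[{"turn": [0,0,-3.5],"slide": [20,40,5],"claw": 90},{"turn": [0,0,-3.5],"slide": [23,43,0],"claw": 90},{"turn": [0,0,-3.5],"slide": [23,43,0],"claw": 90},{"turn": [0,0,-3.5],"slide": [23,43,0],"claw": 90},{"turn": [0,0,-3.4],"slide": [23,43,0],"claw": 90}])

```text
t: 1.62
eef_pos: [317.4, -377.2, 219.8]
tcp_rot: [3.141, -0.0, 0.028]
ft_force: [0.7, 0.3, 0.5]
opening: 0.898
grip_force: 0.0
```

Call:
jog_arm(targets=[{"slide": [23,43,0],"claw": 90},{"slide": [25,44,0],"claw": 90},{"slide": [25,44,0],"claw": 90},{"slide": [25,44,0],"claw": 90},{"slide": [25,44,0],"claw": 90}])

```text
validation failed for argument at $.ta...
```

Call:
jog_arm(targets=[{"turn": [0,0,0],"slide": [24.5,44,0],"claw": 90},{"turn": [0,0,0],"slide": [24.5,44,0],"claw": 90},{"turn": [0,0,0],"slide": [24.5,44,0],"claw": 90},{"turn": [0,0,0],"slide": [24.5,43.6,0],"claw": 90},{"turn": [0,0,0],"slide": [24.5,43.6,0],"claw": 90}])

```text
t: 2.25
eef_pos: [440.0, -157.9, 219.9]
tcp_rot: [3.141, -0.001, 0.03]
ft_force: [0.9, 0.2, 0.2]
opening: 0.9
grip_force: 0.0
```

Call:
jog_arm(targets=[{"turn": [0,0,0],"slide": [0,0,-40],"claw": 90},{"turn": [0,0,0],"slide": [0,0,-20],"claw": 90},{"turn": [0,0,0],"slide": [0,0,0],"claw": 90}])

```text
t: 2.62
eef_pos: [438.9, -159.0, 158.8]
tcp_rot: [-3.14, 0.002, 0.03]
ft_force: [0.5, 0.7, 0.4]
opening: 0.897
grip_force: 0.0
```

```bash
python3 - <<'E'
from h import *
for n in("top","scene"):
    c=read_camera(n); cv2.imwrite(f"pics/{n}2.png",c["frame"])
a=cv2.imread("pics/top2.png")[200:320,320:480]; b=cv2.imread("pics/scene2.png")[120:330,300:460]
cv2.imwrite("pics/c2.png",np.hstack([cv2.resize(a,None,fx=2.5,fy=2.5)[:300],cv2.resize(b,None,fx=2.5,fy=2.5)[100:400]]))
print(state()["eef_pos"])
E
```

```text
[ 439.60033016 -159.57398896  160.3105591 ]
```

View pics/c2.png

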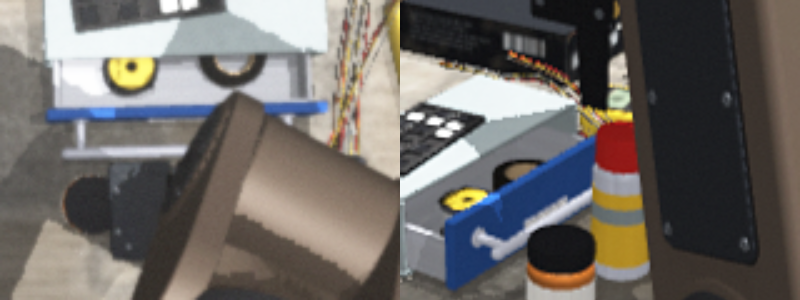

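The arm hides the can from both cameras here, but the gripper pose agrees with the measured position. I'll descend and close.

Call:
jog_arm(targets=[{"turn": [0,0,0],"slide": [0,0,-30],"claw": 90},{"turn": [0,0,0],"slide": [0,0,-30],"claw": 90},{"turn": [0,0,0],"slide": [0,0,-20],"claw": 90},{"turn": [0,0,0],"slide": [0,0,0],"claw": 40},{"turn": [0,0,0],"slide": [0,0,0],"claw": 40}])

```text
t: 3.35
eef_pos: [439.9, -159.7, 80.8]
tcp_rot: [3.141, -0.001, 0.03]
ft_force: [0.8, -0.6, 0.9]
opening: 0.744
grip_force: 0.0
```

Call:
jog_arm(targets=[{"turn": [0,0,0],"slide": [0,0,0],"claw": 40},{"turn": [0,0,0],"slide": [0,0,0],"claw": 40},{"turn": [0,0,0],"slide": [0,0,0],"claw": 40}])

```text
t: 3.72
eef_pos: [439.6, -159.4, 80.2]
tcp_rot: [3.141, -0.001, 0.03]
ft_force: [-0.6, 1.6, 5.9]
opening: 0.518
grip_force: 30.0
```

Call:
jog_arm(targets=[{"turn": [0,0,0],"slide": [0,0,30],"claw": 40},{"turn": [0,0,0],"slide": [0,0,40],"claw": 40},{"turn": [0,0,0],"slide": [0,0,40],"claw": 40},{"turn": [0,0,0],"slide": [10,25,10],"claw": 40},{"turn": [0,0,0],"slide": [15,40,0],"claw": 40}])

```text
t: 4.35
eef_pos: [464.7, -94.3, 200.8]
tcp_rot: [3.141, -0.002, 0.028]
ft_force: [0.7, -0.3, -1.5]
opening: 0.512
grip_force: 30.0
```

Call:
jog_arm(targets=[{"turn": [0,0,0],"slide": [15,40,0],"claw": 40},{"turn": [0,0,0],"slide": [15,40,0],"claw": 40},{"turn": [0,0,0],"slide": [15,40,0],"claw": 40},{"turn": [0,0,0],"slide": [15,40,0],"claw": 40},{"turn": [0,0,0],"slide": [15,40,0],"claw": 40}])

```text
t: 4.97
eef_pos: [539.4, 107.1, 199.6]
tcp_rot: [3.141, 0.0, 0.03]
ft_force: [0.2, -0.2, -0.7]
opening: 0.514
grip_force: 30.0
```

Call:
jog_arm(targets=[{"turn": [0,0,0],"slide": [15,40,0],"claw": 40},{"turn": [0,0,0],"slide": [15,40,0],"claw": 40},{"turn": [0,0,0],"slide": [15,40,0],"claw": 40},{"turn": [0,0,0],"slide": [10,38,0],"claw": 40},{"turn": [0,0,0],"slide": [0,0,0],"claw": 40}])

```text
t: 5.6
eef_pos: [594.1, 265.9, 198.9]
tcp_rot: [3.141, 0.001, 0.033]
ft_force: [-1.2, -1.0, -1.5]
opening: 0.513
grip_force: 30.0
```

Now lower it to about 86 and check the force.

Call:
jog_arm(targets=[{"turn": [0,0,0],"slide": [0,-1,-40],"claw": 40},{"turn": [0,0,0],"slide": [0,0,-40],"claw": 40},{"turn": [0,0,0],"slide": [0,0,-25],"claw": 40},{"turn": [0,0,0],"slide": [0,0,-8],"claw": 40},{"turn": [0,0,0],"slide": [0,0,-2],"claw": 40}])

```text
t: 6.22
eef_pos: [594.4, 262.3, 84.9]
tcp_rot: [3.141, -0.0, 0.03]
ft_force: [1.7, -0.4, -0.7]
opening: 0.513
grip_force: 30.0
```

Call:
jog_arm(targets=[{"turn": [0,0,0],"slide": [0,0,0],"claw": 60},{"turn": [0,0,0],"slide": [0,0,0],"claw": 85},{"turn": [0,0,0],"slide": [0,0,0],"claw": 85},{"turn": [0,0,0],"slide": [0,0,30],"claw": 85},{"turn": [0,0,0],"slide": [0,0,50],"claw": 85}])

```text
t: 6.85
eef_pos: [593.7, 262.5, 164.4]
tcp_rot: [3.141, 0.003, 0.03]
ft_force: [0.5, -0.7, -0.4]
opening: 0.849
grip_force: 0.0
```

Call:
jog_arm(targets=[{"turn": [0,0,0],"slide": [0,0,40],"claw": 85},{"turn": [0,0,0],"slide": [-15,-40,0],"claw": 85},{"turn": [0,0,0],"slide": [-20,-50,0],"claw": 85},{"turn": [0,0,0],"slide": [-20,-50,0],"claw": 85},{"turn": [0,0,0],"slide": [-20,-50,0],"claw": 85}])

```text
t: 7.48
eef_pos: [518.5, 71.4, 205.1]
tcp_rot: [3.141, -0.001, 0.031]
ft_force: [0.6, 0.6, -0.3]
opening: 0.852
grip_force: 0.0
```

```bash
python3 - <<'E'
from h import *
c=read_camera("top"); cv2.imwrite("pics/top3.png",c["frame"])
a=c["frame"]
print(proj(c,(437,-73,65)),proj(c,(442,-242,76)))
cv2.imwrite("pics/c3.png",np.hstack([cv2.resize(a[190:320,150:290],None,fx=2.8,fy=2.8),cv2.resize(a[190:320,330:470],None,fx=2.8,fy=2.8)]))
print(state()["eef_pos"])
E
```

```text
[357.4 281.4] [434.6 279.3]
[516.37636191  67.41553969 205.00105756]
```

View pics/c3.png

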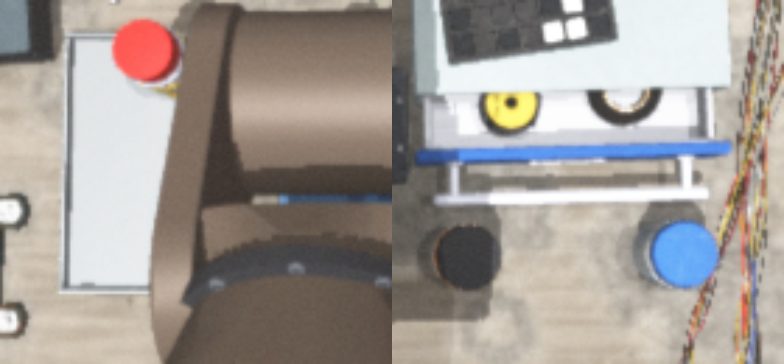

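The can stands in the tray. The lid positions match the projections, with the black lid at pixel (357,281) and the blue lid at (434,281). Flux jar next.

Call:
jog_arm(targets=[{"turn": [0,0,0],"slide": [-26,-47,0],"claw": 85},{"turn": [0,0,0],"slide": [-26,-47,0],"claw": 85},{"turn": [0,0,0],"slide": [-26.5,-46.5,-10],"claw": 85},{"turn": [0,0,0],"slide": [0,0,-50],"claw": 85},{"turn": [0,0,0],"slide": [0,0,0],"claw": 85}])

```text
t: 8.15
eef_pos: [439.5, -67.9, 143.3]
tcp_rot: [-3.14, 0.004, 0.029]
ft_force: [0.3, 0.5, 1.4]
opening: 0.852
grip_force: 0.0
```

Call:
jog_arm(targets=[{"turn": [0,0,0],"slide": [0,0,-45],"claw": 85},{"turn": [0,0,0],"slide": [0,0,-45],"claw": 85},{"turn": [0,0,0],"slide": [0,0,-35],"claw": 85},{"turn": [0,0,0],"slide": [0,0,0],"claw": 40},{"turn": [0,0,0],"slide": [0,0,0],"claw": 40}])

```text
t: 8.78
eef_pos: [441.9, -67.7, 21.3]
tcp_rot: [3.141, -0.002, 0.031]
ft_force: [-0.5, -0.0, -0.0]
opening: 0.697
grip_force: 0.0
```

Call:
jog_arm(targets=[{"turn": [0,0,0],"slide": [0,0,0],"claw": 40},{"turn": [0,0,0],"slide": [0,0,0],"claw": 40},{"turn": [0,0,0],"slide": [0,0,0],"claw": 40}])

```text
t: 9.15
eef_pos: [441.8, -68.0, 21.2]
tcp_rot: [3.14, -0.003, 0.03]
ft_force: [-0.2, 1.3, 11.5]
opening: 0.559
grip_force: 30.0
```

Call:
jog_arm(targets=[{"turn": [0,0,0],"slide": [0,0,30],"claw": 40},{"turn": [0,0,0],"slide": [0,0,40],"claw": 40},{"turn": [0,0,0],"slide": [0,10,30],"claw": 40},{"turn": [0,0,0],"slide": [0,30,0],"claw": 40},{"turn": [0,0,0],"slide": [0,40,0],"claw": 40}])

```text
t: 9.78
eef_pos: [441.0, 12.6, 121.0]
tcp_rot: [3.141, -0.002, 0.029]
ft_force: [0.8, 0.5, -0.6]
opening: 0.561
grip_force: 30.0
```

Call:
jog_arm(targets=[{"turn": [0,0,0],"slide": [0,45,0],"claw": 40},{"turn": [0,0,0],"slide": [0,45,0],"claw": 40},{"turn": [0,0,0],"slide": [0,45,0],"claw": 40},{"turn": [0,0,0],"slide": [0,45,0],"claw": 40},{"turn": [0,0,0],"slide": [0,42,0],"claw": 40}])

```text
t: 10.4
eef_pos: [440.5, 235.8, 120.6]
tcp_rot: [-3.141, -0.001, 0.03]
ft_force: [0.2, -0.7, -2.0]
opening: 0.559
grip_force: 30.0
```

Call:
jog_arm(targets=[{"turn": [0,0,0],"slide": [0,30,0],"claw": 40},{"turn": [0,0,0],"slide": [0,0,0],"claw": 40},{"turn": [0,0,0],"slide": [0,0,-40],"claw": 40},{"turn": [0,0,0],"slide": [0,0,-35],"claw": 40},{"turn": [0,0,0],"slide": [0,0,0],"claw": 40}])

```text
t: 11.02
eef_pos: [439.9, 263.0, 43.6]
tcp_rot: [3.14, 0.004, 0.029]
ft_force: [0.2, -1.3, -0.8]
opening: 0.562
grip_force: 30.0
```

Call:
jog_arm(targets=[{"turn": [0,0,0],"slide": [0,0,-12],"claw": 40},{"turn": [0,0,0],"slide": [0,0,-5],"claw": 40},{"turn": [0,0,0],"slide": [0,0,0],"claw": 60},{"turn": [0,0,0],"slide": [0,0,0],"claw": 80},{"turn": [0,0,0],"slide": [0,0,0],"claw": 80}])

```text
t: 11.65
eef_pos: [440.9, 264.3, 28.1]
tcp_rot: [-3.141, -0.001, 0.03]
ft_force: [0.8, 0.2, 0.1]
opening: 0.754
grip_force: 0.0
```

Call:
jog_arm(targets=[{"turn": [0,0,0],"slide": [0,0,30],"claw": 80},{"turn": [0,0,0],"slide": [0,0,50],"claw": 80},{"turn": [0,0,0],"slide": [0,-20,40],"claw": 80},{"turn": [0,0,0],"slide": [0,-50,0],"claw": 80},{"turn": [0,0,0],"slide": [0,-50,0],"claw": 80}])

```text
t: 12.28
eef_pos: [440.7, 143.2, 148.5]
tcp_rot: [-3.141, -0.002, 0.031]
ft_force: [-0.3, -0.4, 0.6]
opening: 0.803
grip_force: 0.0
```

Call:
jog_arm(targets=[{"turn": [0,0,0],"slide": [0,-50,0],"claw": 80},{"turn": [0,0,0],"slide": [0,-50,0],"claw": 80},{"turn": [0,0,0],"slide": [0,-50,0],"claw": 80},{"turn": [0,0,0],"slide": [0,-50,0],"claw": 80},{"turn": [0,0,0],"slide": [0,-50,0],"claw": 80}])

```text
t: 12.9
eef_pos: [440.6, -107.5, 148.0]
tcp_rot: [3.141, -0.001, 0.03]
ft_force: [1.2, 1.0, 1.1]
opening: 0.801
grip_force: 0.0
```

Call:
jog_arm(targets=[{"turn": [0,0,0],"slide": [0,-50,0],"claw": 80},{"turn": [0,0,0],"slide": [0,-50,0],"claw": 80},{"turn": [0,0,0],"slide": [0,-35,0],"claw": 80},{"turn": [0,0,0],"slide": [0,0,0],"claw": 80},{"turn": [0,0,0],"slide": [0,0,0],"claw": 80}])

```text
t: 13.52
eef_pos: [440.5, -240.2, 147.7]
tcp_rot: [-3.141, 0.0, 0.03]
ft_force: [-0.6, -0.9, -0.4]
opening: 0.801
grip_force: 0.0
```

Call:
jog_arm(targets=[{"turn": [0,0,0],"slide": [0,-2,-40],"claw": 80},{"turn": [0,0,0],"slide": [0,0,-40],"claw": 80},{"turn": [0,0,0],"slide": [0,0,-30],"claw": 80},{"turn": [0,0,0],"slide": [0,0,-10],"claw": 80},{"turn": [0,0,0],"slide": [0,0,0],"claw": 45}])

```text
t: 14.15
eef_pos: [440.9, -242.2, 27.8]
tcp_rot: [-3.141, 0.0, 0.031]
ft_force: [-0.3, -0.1, 1.0]
opening: 0.746
grip_force: 0.0
```

Call:
jog_arm(targets=[{"turn": [0,0,0],"slide": [0,0,0],"claw": 45},{"turn": [0,0,0],"slide": [0,0,0],"claw": 45},{"turn": [0,0,0],"slide": [0,0,0],"claw": 45}])

```text
t: 14.52
eef_pos: [441.2, -242.8, 28.7]
tcp_rot: [3.141, -0.001, 0.03]
ft_force: [-0.4, 2.9, 8.2]
opening: 0.6
grip_force: 29.1
```

Call:
jog_arm(targets=[{"turn": [0,0,0],"slide": [0,0,30],"claw": 45},{"turn": [0,0,0],"slide": [0,0,50],"claw": 45},{"turn": [0,0,0],"slide": [0,7,40],"claw": 45},{"turn": [0,0,0],"slide": [5,40,0],"claw": 45},{"turn": [0,0,0],"slide": [6,46,0],"claw": 45}])

```text
t: 15.15
eef_pos: [451.8, -149.3, 148.6]
tcp_rot: [3.141, -0.002, 0.028]
ft_force: [0.8, -1.1, -3.0]
opening: 0.6
grip_force: 29.2
```

Call:
jog_arm(targets=[{"turn": [0,0,0],"slide": [7,46,0],"claw": 45},{"turn": [0,0,0],"slide": [7,46,0],"claw": 45},{"turn": [0,0,0],"slide": [7,46,0],"claw": 45},{"turn": [0,0,0],"slide": [7,46,0],"claw": 45},{"turn": [0,0,0],"slide": [7,46,0],"claw": 45}])

```text
t: 15.78
eef_pos: [486.8, 81.7, 148.1]
tcp_rot: [3.141, -0.001, 0.03]
ft_force: [0.9, -0.3, -1.9]
opening: 0.601
grip_force: 29.2
```

Call:
jog_arm(targets=[{"turn": [0,0,0],"slide": [7,46,0],"claw": 45},{"turn": [0,0,0],"slide": [7,46,0],"claw": 45},{"turn": [0,0,0],"slide": [7,46,0],"claw": 45},{"turn": [0,0,0],"slide": [4,46,0],"claw": 45},{"turn": [0,0,0],"slide": [0,0,0],"claw": 45}])

```text
t: 16.4
eef_pos: [511.6, 266.6, 147.8]
tcp_rot: [-3.141, -0.001, 0.033]
ft_force: [-0.9, -0.9, -1.6]
opening: 0.6
grip_force: 29.2
```

Call:
jog_arm(targets=[{"turn": [0,0,0],"slide": [0,0,-40],"claw": 45},{"turn": [0,0,0],"slide": [0,0,-40],"claw": 45},{"turn": [0,0,0],"slide": [0,0,-20],"claw": 45},{"turn": [0,0,0],"slide": [0,0,-10],"claw": 45},{"turn": [0,0,0],"slide": [0,0,0],"claw": 45}])

```text
t: 17.02
eef_pos: [511.8, 263.8, 37.7]
tcp_rot: [3.141, 0.0, 0.03]
ft_force: [-0.7, -0.4, -1.5]
opening: 0.605
grip_force: 29.2
```

Call:
jog_arm(targets=[{"turn": [0,0,0],"slide": [0,0,-5],"claw": 45},{"turn": [0,0,0],"slide": [0,0,0],"claw": 60},{"turn": [0,0,0],"slide": [0,0,0],"claw": 80},{"turn": [0,0,0],"slide": [0,0,0],"claw": 80},{"turn": [0,0,0],"slide": [0,0,25],"claw": 80}])

```text
t: 17.65
eef_pos: [511.1, 263.9, 56.9]
tcp_rot: [3.141, 0.003, 0.03]
ft_force: [0.2, 0.2, -0.3]
opening: 0.791
grip_force: 0.0
```

Call:
jog_arm(targets=[{"turn": [0,0,0],"slide": [0,0,50],"claw": 80},{"turn": [0,0,0],"slide": [0,0,50],"claw": 80},{"turn": [0,0,0],"slide": [0,-40,0],"claw": 80},{"turn": [0,0,10],"slide": [-4,-45,0],"claw": 50},{"turn": [0,0,10],"slide": [-4,-45,0],"claw": 30}])

```text
t: 18.27
eef_pos: [503.6, 133.1, 158.1]
tcp_rot: [3.141, -0.001, 0.385]
ft_force: [0.2, -0.2, -1.0]
opening: 0.644
grip_force: 0.0
```

Call:
jog_arm(targets=[{"turn": [0,0,10],"slide": [-4,-45,0],"claw": 26},{"turn": [0,0,10],"slide": [-4,-45,0],"claw": 26},{"turn": [0,0,10],"slide": [-4,-45,0],"claw": 26},{"turn": [0,0,10],"slide": [-4,-45,0],"claw": 26},{"turn": [0,0,10],"slide": [-3,-45,0],"claw": 26}])

```text
t: 18.9
eef_pos: [484.6, -92.3, 158.0]
tcp_rot: [3.141, 0.0, 1.258]
ft_force: [1.7, -0.3, -0.0]
opening: 0.259
grip_force: 0.0
```

Call:
jog_arm(targets=[{"turn": [0,0,10],"slide": [0,-45,0],"claw": 26},{"turn": [0,0,10],"slide": [0,-20,0],"claw": 26},{"turn": [0,0,0],"slide": [0,0,0],"claw": 26}])

```text
t: 19.27
eef_pos: [484.7, -156.9, 157.8]
tcp_rot: [3.141, 0.0, 1.598]
ft_force: [0.1, 1.2, 0.6]
opening: 0.259
grip_force: 0.0
```

```bash
python3 - <<'E'
from h import *
c=read_camera("top"); np.savez("t4.npz",**c)
s=read_camera("scene")
cv2.imwrite("pics/c4.png",np.hstack([cv2.resize(c["frame"][180:320,150:470],None,fx=1.25*1.2,fy=1.5),cv2.resize(s["frame"][190:400,140:350],(320,210))]))
st=state();print(st["eef_pos"],st["tcp_rot"],st["joints"])
E
```

```text
[ 484.69836815 -155.32180976  157.74245488] [ 3.14146249e+00 -1.39858258e-04  1.59670142e+00] [-4.40050268e-01  4.00194920e-01  1.90538897e+00  2.47226633e-04
  8.35955326e-01 -4.66121102e-01]
```

View pics/c4.png

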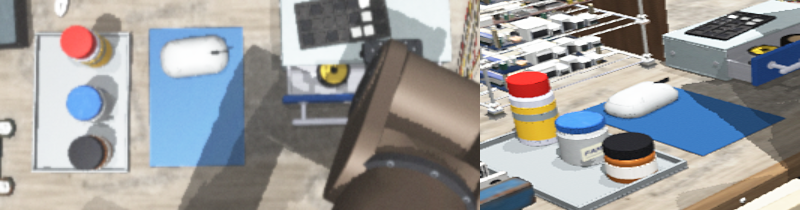

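All three stand upright in the tray: can, blue jar and amber jar in a line at far, middle and near. Now the handle.

Call:
jog_arm(targets=[{"turn": [0,0,0],"slide": [0,0,-45],"claw": 26},{"turn": [0,0,0],"slide": [0,0,-35],"claw": 26},{"turn": [0,0,0],"slide": [0,0,-25],"claw": 26},{"turn": [0,0,0],"slide": [0,0,-23],"claw": 26},{"turn": [0,0,0],"slide": [0,0,0],"claw": 26}])

```text
t: 20.0
eef_pos: [484.3, -154.5, 28.7]
tcp_rot: [-3.139, -0.001, 1.6]
ft_force: [-0.8, 0.0, 0.4]
opening: 0.258
grip_force: 0.0
```

Call:
jog_arm(targets=[{"turn": [0,0,0],"slide": [0,0,0],"claw": 5},{"turn": [0,0,0],"slide": [0,0,0],"claw": 5},{"turn": [0,0,0],"slide": [0,0,0],"claw": 5}])

```text
t: 20.38
eef_pos: [485.3, -155.8, 30.6]
tcp_rot: [3.14, 0.001, 1.601]
ft_force: [0.9, 2.5, 7.8]
opening: 0.097
grip_force: 30.0
```

Call:
jog_arm(targets=[{"turn": [0,0,0],"slide": [-8,-0.2,0],"claw": 5},{"turn": [0,0,0],"slide": [-12,-0.4,0],"claw": 5},{"turn": [0,0,0],"slide": [-12,-0.4,0],"claw": 5},{"turn": [0,0,0],"slide": [-12,-0.4,0],"claw": 5},{"turn": [0,0,0],"slide": [-3,0,0],"claw": 5}])

```text
t: 21.0
eef_pos: [437.6, -157.1, 30.6]
tcp_rot: [3.14, 0.0, 1.6]
ft_force: [1.6, 5.2, 8.7]
opening: 0.094
grip_force: 30.0
```

Call:
jog_arm(targets=[{"turn": [0,0,0],"slide": [-2,0,0],"claw": 5},{"turn": [0,0,0],"slide": [0,0,0],"claw": 5}])

```text
t: 21.25
eef_pos: [435.9, -157.1, 30.6]
tcp_rot: [3.141, 0.0, 1.6]
ft_force: [-0.4, 3.3, 10.4]
opening: 0.098
grip_force: 30.0
```

Call:
jog_arm(targets=[{"turn": [0,0,0],"slide": [-2,0,0],"claw": 5},{"turn": [0,0,0],"slide": [-1,0,0],"claw": 5},{"turn": [0,0,0],"slide": [0,0,0],"claw": 5}])

```text
t: 21.62
eef_pos: [433.8, -157.2, 30.6]
tcp_rot: [3.139, 0.001, 1.6]
ft_force: [4.8, 7.2, 8.1]
opening: 0.094
grip_force: 30.0
```

Call:
jog_arm(targets=[{"turn": [0,0,0],"slide": [-1.5,0,0],"claw": 5},{"turn": [0,0,0],"slide": [0,0,0],"claw": 5}])

```text
t: 21.88
eef_pos: [433.8, -157.3, 30.6]
tcp_rot: [3.136, 0.002, 1.6]
ft_force: [13.2, 12.0, 3.2]
opening: 0.097
grip_force: 30.0
```

Call:
jog_arm(targets=[{"turn": [0,0,0],"slide": [1,0,0],"claw": 26},{"turn": [0,0,0],"slide": [0,0,0],"claw": 26},{"turn": [0,0,0],"slide": [0,0,0],"claw": 26},{"turn": [0,0,0],"slide": [0,0,40],"claw": 26},{"turn": [0,0,0],"slide": [0,0,50],"claw": 26}])

```text
t: 22.5
eef_pos: [431.6, -157.1, 120.1]
tcp_rot: [-3.139, -0.001, 1.6]
ft_force: [0.6, -0.3, 0.4]
opening: 0.264
grip_force: 0.0
```

Call:
jog_arm(targets=[{"turn": [0,0,-10],"slide": [8,25,30],"claw": 80},{"turn": [0,0,-10],"slide": [8,25,0],"claw": 80},{"turn": [0,0,-10],"slide": [8,25,0],"claw": 80},{"turn": [0,0,-10],"slide": [8,25,0],"claw": 80},{"turn": [0,0,-10],"slide": [8,25,0],"claw": 80}])

```text
t: 23.12
eef_pos: [472.3, -31.5, 149.6]
tcp_rot: [-3.142, 0.0, 0.722]
ft_force: [0.4, 0.9, 1.0]
opening: 0.727
grip_force: 0.0
```

Call:
jog_arm(targets=[{"turn": [0,0,-10],"slide": [8,25,0],"claw": 80},{"turn": [0,0,-10],"slide": [8,25,0],"claw": 80},{"turn": [0,0,-10],"slide": [8,25,0],"claw": 80},{"turn": [0,0,-10],"slide": [8,25,0],"claw": 80},{"turn": [0,0,0],"slide": [0,0,0],"claw": 80}])

```text
t: 23.75
eef_pos: [504.3, 68.7, 149.5]
tcp_rot: [3.141, 0.0, 0.032]
ft_force: [0.2, -0.3, -0.1]
opening: 0.799
grip_force: 0.0
```

```bash
python3 - <<'E'
from h import *
c=read_camera("top"); np.savez("t5.npz",**c); f=c["frame"]
for q,z in(("solder",45),("tape",32)): print(q,[(d["xy"],d["conf"],ray(c,d["xy"],z)) for d in look_for(q,"top")[:1]])
h=cv2.cvtColor(f,cv2.COLOR_BGR2HSV).astype(int); m=((h[...,0]>22)&(h[...,0]<34)&(h[...,1]>130)); k=np.zeros(m.shape,np.uint8); k[215:270,345:400]=m[215:270,345:400]
n,l,s,ce=cv2.connectedComponentsWithStats(k); i=1+np.argmax(s[1:,4]); b=s[i]; u=(b[0]+(b[2]-1)/2,b[1]+(b[3]-1)/2); print(b,u,ray(c,u,45))
cv2.imwrite("pics/c5.png",cv2.resize(f[200:300,330:470],None,fx=4,fy=4))
st=state();print(st["eef_pos"],st["tcp_rot"])
E
```

```text
solder [([372.6, 246.6], 0.92, array([ 515.7, -109.2,   45. ]))]
tape [([415.7, 237.0], 0.88, array([ 538.8, -210.1,   32. ]))]
[364 240  13  18  95] (np.float64(370.0), np.float64(248.5)) [ 511.3 -103.2   45. ]
[503.90083505  67.1585698  149.5499077 ] [3.14139813e+00 5.85001278e-04 3.31471891e-02]
```

View pics/c5.png

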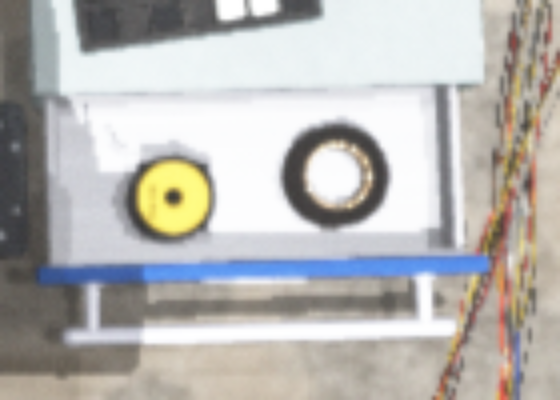

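The drawer is fully out, with the spool centre at about pixel (373,249) and the tape well to its right. Spool ≈ (509.5, −110).

Call:
jog_arm(targets=[{"turn": [0,0,0],"slide": [1.5,-44,0],"claw": 80},{"turn": [0,0,0],"slide": [1.5,-45,0],"claw": 80},{"turn": [0,0,0],"slide": [1.5,-45,0],"claw": 80},{"turn": [0,0,0],"slide": [1,-44,0],"claw": 80},{"turn": [0,0,0],"slide": [0,0,-40],"claw": 80}])

```text
t: 24.52
eef_pos: [510.7, -114.2, 111.1]
tcp_rot: [3.139, -0.005, 0.028]
ft_force: [0.2, 0.1, -0.9]
opening: 0.799
grip_force: 0.0
```

Call:
jog_arm(targets=[{"turn": [0,0,0],"slide": [0,0,-40],"claw": 80},{"turn": [0,0,0],"slide": [0,0,-30],"claw": 80},{"turn": [0,0,0],"slide": [0,0,-20],"claw": 80},{"turn": [0,0,0],"slide": [0,0,0],"claw": 80}])

```text
t: 25.02
eef_pos: [508.7, -110.8, 18.7]
tcp_rot: [-3.141, 0.003, 0.031]
ft_force: [-0.5, -0.2, -0.5]
opening: 0.797
grip_force: 0.0
```

Call:
jog_arm(targets=[{"turn": [0,0,0],"slide": [0,0,-1],"claw": 50},{"turn": [0,0,0],"slide": [0,0,0],"claw": 50},{"turn": [0,0,0],"slide": [0,0,0],"claw": 50},{"turn": [0,0,0],"slide": [0,0,0],"claw": 50}])

```text
t: 25.52
eef_pos: [510.1, -110.4, 19.4]
tcp_rot: [3.141, -0.001, 0.03]
ft_force: [-1.7, -0.7, 6.9]
opening: 0.636
grip_force: 30.0
```

Call:
jog_arm(targets=[{"turn": [0,0,0],"slide": [0,0,25],"claw": 50},{"turn": [0,0,0],"slide": [0,0,40],"claw": 50},{"turn": [0,0,0],"slide": [0,13,35],"claw": 50},{"turn": [0,0,0],"slide": [-9,40,0],"claw": 50},{"turn": [0,0,0],"slide": [-10,40,0],"claw": 50}])

```text
t: 26.15
eef_pos: [490.6, -16.4, 119.3]
tcp_rot: [3.141, -0.001, 0.029]
ft_force: [0.7, 0.6, -2.2]
opening: 0.63
grip_force: 30.0
```

Call:
jog_arm(targets=[{"turn": [0,0,0],"slide": [-10,40,0],"claw": 50},{"turn": [0,0,0],"slide": [-10,40,0],"claw": 50},{"turn": [0,0,0],"slide": [0,40,0],"claw": 50},{"turn": [0,0,0],"slide": [0,0,-40],"claw": 50},{"turn": [0,0,0],"slide": [0,0,0],"claw": 50}])

```text
t: 26.78
eef_pos: [469.5, 103.0, 77.3]
tcp_rot: [3.141, 0.004, 0.031]
ft_force: [0.3, 0.9, -1.3]
opening: 0.633
grip_force: 30.0
```

Call:
jog_arm(targets=[{"turn": [0,0,0],"slide": [0,0,-40],"claw": 50},{"turn": [0,0,0],"slide": [0,0,-20],"claw": 50},{"turn": [0,0,0],"slide": [0,0,-5],"claw": 50},{"turn": [0,0,0],"slide": [0,0,0],"claw": 50}])

```text
t: 27.28
eef_pos: [471.3, 102.5, 14.5]
tcp_rot: [3.142, -0.001, 0.03]
ft_force: [-0.7, -0.6, -2.3]
opening: 0.634
grip_force: 30.0
```

Call:
jog_arm(targets=[{"turn": [0,0,0],"slide": [0,0,-4],"claw": 50},{"turn": [0,0,0],"slide": [0,0,0],"claw": 65},{"turn": [0,0,0],"slide": [0,0,0],"claw": 82},{"turn": [0,0,0],"slide": [0,0,0],"claw": 82},{"turn": [0,0,0],"slide": [0,0,25],"claw": 82}])

```text
t: 27.9
eef_pos: [470.1, 102.7, 34.0]
tcp_rot: [3.141, 0.003, 0.03]
ft_force: [-0.4, 0.1, -0.0]
opening: 0.813
grip_force: 0.0
```

Call:
jog_arm(targets=[{"turn": [0,0,0],"slide": [0,0,50],"claw": 82},{"turn": [0,0,0],"slide": [0,0,50],"claw": 60},{"turn": [0,0,10],"slide": [-4,-27,0],"claw": 40},{"turn": [0,0,10],"slide": [-4,-29,0],"claw": 26},{"turn": [0,0,10],"slide": [-4,-29,0],"claw": 26}])

```text
t: 28.52
eef_pos: [458.6, 17.0, 135.0]
tcp_rot: [3.141, -0.0, 0.56]
ft_force: [0.4, -0.5, 0.4]
opening: 0.455
grip_force: 0.0
```

Call:
jog_arm(targets=[{"turn": [0,0,10],"slide": [-4,-29,0],"claw": 26},{"turn": [0,0,10],"slide": [-4,-29,0],"claw": 26},{"turn": [0,0,10],"slide": [-4,-29,0],"claw": 26},{"turn": [0,0,10],"slide": [-4,-29,0],"claw": 26},{"turn": [0,0,10],"slide": [-4,-29,0],"claw": 26}])

```text
t: 29.15
eef_pos: [438.6, -128.1, 134.8]
tcp_rot: [3.141, 0.0, 1.432]
ft_force: [0.2, 0.8, -0.3]
opening: 0.262
grip_force: 0.0
```

Call:
jog_arm(targets=[{"turn": [0,0,10],"slide": [-5,-29,0],"claw": 26},{"turn": [0,0,0],"slide": [0,0,0],"claw": 26},{"turn": [0,0,0],"slide": [0,0,0],"claw": 26}])

```text
t: 29.52
eef_pos: [433.7, -155.8, 134.7]
tcp_rot: [-3.142, -0.0, 1.598]
ft_force: [-0.4, 0.3, -1.0]
opening: 0.26
grip_force: 0.0
```

```bash
python3 - <<'E'
from h import *
c=read_camera("top"); s=read_camera("scene")
cv2.imwrite("pics/c6.png",np.hstack([cv2.resize(c["frame"][180:320,230:470],(480,280)),cv2.resize(s["frame"][200:340,200:350],(300,280))]))
st=state();print(st["eef_pos"],st["tcp_rot"])
E
```

```text
[ 433.82251245 -155.48213801  134.6778979 ] [-3.14156978e+00 -9.75025944e-05  1.59982517e+00]
```

View pics/c6.png

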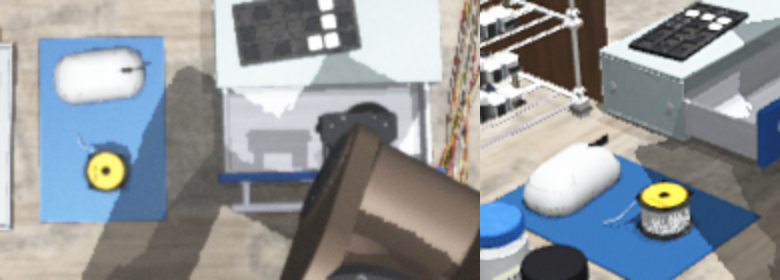

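The spool lies flat on the free half of the mat. Now I'll shut the drawer by the handle.

Call:
jog_arm(targets=[{"turn": [0,0,0],"slide": [0,0,-40],"claw": 26},{"turn": [0,0,0],"slide": [0,0,-30],"claw": 26},{"turn": [0,0,0],"slide": [0,0,-25],"claw": 26},{"turn": [0,0,0],"slide": [0,0,-9],"claw": 26},{"turn": [0,0,0],"slide": [0,0,0],"claw": 5}])

```text
t: 30.25
eef_pos: [433.9, -155.8, 30.6]
tcp_rot: [-3.141, -0.0, 1.601]
ft_force: [-1.0, -0.4, -0.5]
opening: 0.201
grip_force: 0.0
```

Call:
jog_arm(targets=[{"turn": [0,0,0],"slide": [0,0,0],"claw": 5},{"turn": [0,0,0],"slide": [0,0,0],"claw": 5},{"turn": [0,0,0],"slide": [8,0.2,0],"claw": 5},{"turn": [0,0,0],"slide": [12,0.4,0],"claw": 5},{"turn": [0,0,0],"slide": [12,0.4,0],"claw": 5}])

```text
t: 30.88
eef_pos: [466.4, -155.3, 31.4]
tcp_rot: [3.141, 0.0, 1.601]
ft_force: [-1.8, -0.8, 4.2]
opening: 0.09
grip_force: 30.0
```

Call:
jog_arm(targets=[{"turn": [0,0,0],"slide": [14,0.4,0],"claw": 5},{"turn": [0,0,0],"slide": [14,0.4,0],"claw": 5},{"turn": [0,0,0],"slide": [14,0.4,0],"claw": 5},{"turn": [0,0,0],"slide": [12,0.4,0],"claw": 5},{"turn": [0,0,0],"slide": [5,0.2,0],"claw": 5}])

```text
t: 31.5
eef_pos: [525.8, -153.7, 31.4]
tcp_rot: [3.14, 0.001, 1.601]
ft_force: [-1.8, -1.8, 7.2]
opening: 0.096
grip_force: 30.0
```

Call:
jog_arm(targets=[{"turn": [0,0,0],"slide": [2,0,0],"claw": 5},{"turn": [0,0,0],"slide": [2,0,0],"claw": 5},{"turn": [0,0,0],"slide": [0,0,0],"claw": 5}])

```text
t: 31.88
eef_pos: [528.8, -153.6, 31.4]
tcp_rot: [3.141, 0.0, 1.601]
ft_force: [-3.5, -0.4, 9.0]
opening: 0.1
grip_force: 30.0
```

Call:
jog_arm(targets=[{"turn": [0,0,0],"slide": [1.5,0,0],"claw": 5},{"turn": [0,0,0],"slide": [0,0,0],"claw": 5}])

```text
t: 32.12
eef_pos: [528.8, -153.5, 31.3]
tcp_rot: [-3.139, -0.0, 1.601]
ft_force: [-11.4, -4.4, 13.2]
opening: 0.097
grip_force: 30.0
```

Call:
jog_arm(targets=[{"turn": [0,0,0],"slide": [-1,0,0],"claw": 26},{"turn": [0,0,0],"slide": [0,0,0],"claw": 26},{"turn": [0,0,0],"slide": [0,0,0],"claw": 26},{"turn": [0,0,0],"slide": [0,0,40],"claw": 26},{"turn": [0,0,0],"slide": [0,0,50],"claw": 26}])

```text
t: 32.75
eef_pos: [528.9, -153.2, 120.9]
tcp_rot: [-3.14, -0.001, 1.601]
ft_force: [0.3, -0.2, 0.5]
opening: 0.26
grip_force: 0.0
```

Call:
jog_arm(targets=[{"turn": [0,0,-10],"slide": [-10,40,28],"claw": 80},{"turn": [0,0,-10],"slide": [-10,47,0],"claw": 80},{"turn": [0,0,-10],"slide": [-10,47,0],"claw": 80},{"turn": [0,0,-10],"slide": [-10,47,0],"claw": 80},{"turn": [0,0,-10],"slide": [-10,47,0],"claw": 80}])

```text
t: 33.38
eef_pos: [478.9, 76.1, 148.8]
tcp_rot: [3.141, -0.0, 0.722]
ft_force: [0.7, 1.3, -0.3]
opening: 0.726
grip_force: 0.0
```

Call:
jog_arm(targets=[{"turn": [0,0,-10],"slide": [-10,47,0],"claw": 80},{"turn": [0,0,-10],"slide": [-10,47,0],"claw": 80},{"turn": [0,0,-10],"slide": [-10,47,0],"claw": 80},{"turn": [0,0,-10],"slide": [-8,47,0],"claw": 80},{"turn": [0,0,0],"slide": [0,0,0],"claw": 80}])

```text
t: 34.0
eef_pos: [440.6, 265.1, 148.5]
tcp_rot: [-3.141, -0.0, 0.031]
ft_force: [0.2, -0.1, -0.1]
opening: 0.799
grip_force: 0.0
```

```bash
python3 - <<'E'
from h import *
c=read_camera("top"); np.savez("t7.npz",**c)
cv2.imwrite("pics/c7.png",cv2.resize(c["frame"][170:320,150:470],(800,375)))
st=state();print(st["eef_pos"],st["tcp_rot"])
E
```

```text
[440.799697   263.64885988 148.47107317] [3.14141193e+00 2.13307927e-04 3.38809042e-02]
```

View pics/c7.png

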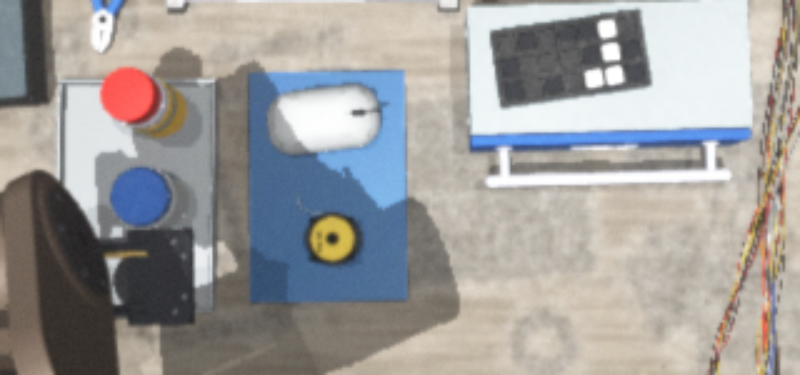

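The drawer is shut, the spool is on the mat, and the can and blue jar are still upright in the tray. Picking up the flux jar.

Call:
jog_arm(targets=[{"turn": [0,0,0],"slide": [0,0,-45],"claw": 80},{"turn": [0,0,0],"slide": [0,0,-45],"claw": 80},{"turn": [0,0,0],"slide": [0,0,-25],"claw": 80},{"turn": [0,0,0],"slide": [0,0,-6],"claw": 80},{"turn": [0,0,0],"slide": [0,0,0],"claw": 40}])

```text
t: 34.67
eef_pos: [441.7, 262.1, 28.0]
tcp_rot: [3.141, -0.0, 0.03]
ft_force: [-0.0, 0.0, 0.7]
opening: 0.741
grip_force: 0.0
```

Call:
jog_arm(targets=[{"turn": [0,0,0],"slide": [0,0,0],"claw": 40},{"turn": [0,0,0],"slide": [0,0,0],"claw": 40},{"turn": [0,0,0],"slide": [0,0,0],"claw": 40},{"turn": [0,0,0],"slide": [0,0,0],"claw": 40}])

```text
t: 35.17
eef_pos: [441.8, 262.8, 28.6]
tcp_rot: [-3.141, -0.002, 0.03]
ft_force: [0.2, -2.2, 7.8]
opening: 0.564
grip_force: 30.0
```

Call:
jog_arm(targets=[{"turn": [0,0,0],"slide": [0,0,30],"claw": 40},{"turn": [0,0,0],"slide": [0,0,40],"claw": 40},{"turn": [0,0,0],"slide": [0,-7,30],"claw": 40},{"turn": [0,0,0],"slide": [0,-30,0],"claw": 40},{"turn": [0,0,0],"slide": [0,-50,0],"claw": 40}])

```text
t: 35.8
eef_pos: [441.3, 175.5, 128.4]
tcp_rot: [-3.141, -0.002, 0.033]
ft_force: [0.5, 0.8, -1.3]
opening: 0.558
grip_force: 30.0
```

Call:
jog_arm(targets=[{"turn": [0,0,0],"slide": [0,-50,0],"claw": 40},{"turn": [0,0,0],"slide": [0,-50,0],"claw": 40},{"turn": [0,0,0],"slide": [0,-50,0],"claw": 40},{"turn": [0,0,0],"slide": [0,-50,0],"claw": 40},{"turn": [0,0,0],"slide": [0,-40,0],"claw": 40}])

```text
t: 36.42
eef_pos: [441.1, -66.2, 128.0]
tcp_rot: [3.141, -0.001, 0.03]
ft_force: [0.6, 0.6, -1.4]
opening: 0.558
grip_force: 30.0
```

Call:
jog_arm(targets=[{"turn": [0,0,0],"slide": [0,-10,0],"claw": 40},{"turn": [0,0,0],"slide": [0,0,0],"claw": 40},{"turn": [0,0,0],"slide": [0,0,-35],"claw": 40},{"turn": [0,0,0],"slide": [0,0,-35],"claw": 40},{"turn": [0,0,0],"slide": [0,0,0],"claw": 40}])

```text
t: 37.05
eef_pos: [440.3, -73.0, 56.4]
tcp_rot: [-3.14, 0.004, 0.032]
ft_force: [-0.5, -0.8, -0.7]
opening: 0.563
grip_force: 30.0
```

Call:
jog_arm(targets=[{"turn": [0,0,0],"slide": [1.5,0,-20],"claw": 40},{"turn": [0,0,0],"slide": [0,0,-9],"claw": 40},{"turn": [0,0,0],"slide": [0,0,-2.5],"claw": 40},{"turn": [0,0,0],"slide": [0,0,0],"claw": 40}])

```text
t: 37.55
eef_pos: [443.0, -74.3, 26.7]
tcp_rot: [3.141, -0.001, 0.03]
ft_force: [-0.1, -0.2, -1.4]
opening: 0.558
grip_force: 30.0
```

Call:
jog_arm(targets=[{"turn": [0,0,0],"slide": [0,0,0],"claw": 58},{"turn": [0,0,0],"slide": [0,0,0],"claw": 80},{"turn": [0,0,0],"slide": [0,0,0],"claw": 80},{"turn": [0,0,0],"slide": [0,0,25],"claw": 80},{"turn": [0,0,0],"slide": [0,0,50],"claw": 80}])

```text
t: 38.17
eef_pos: [442.0, -74.2, 101.0]
tcp_rot: [-3.14, 0.004, 0.03]
ft_force: [0.1, 0.2, 1.9]
opening: 0.798
grip_force: 0.0
```

Call:
jog_arm(targets=[{"turn": [0,0,0],"slide": [0,0,48],"claw": 80},{"turn": [0,0,0],"slide": [10,45,0],"claw": 80},{"turn": [0,0,0],"slide": [10,49,0],"claw": 80},{"turn": [0,0,0],"slide": [10,49,0],"claw": 80},{"turn": [0,0,0],"slide": [10,49,0],"claw": 80}])

```text
t: 38.8
eef_pos: [482.9, 119.2, 149.3]
tcp_rot: [3.141, -0.0, 0.03]
ft_force: [1.0, -0.8, -1.1]
opening: 0.801
grip_force: 0.0
```

Call:
jog_arm(targets=[{"turn": [0,0,0],"slide": [10,49,0],"claw": 80},{"turn": [0,0,0],"slide": [10,49,0],"claw": 80},{"turn": [0,0,0],"slide": [9,47,0],"claw": 80},{"turn": [0,0,0],"slide": [0,0,0],"claw": 80},{"turn": [0,0,0],"slide": [0,0,0],"claw": 80}])

```text
t: 39.42
eef_pos: [511.3, 262.2, 148.9]
tcp_rot: [3.141, 0.001, 0.031]
ft_force: [-0.5, -0.1, 1.0]
opening: 0.804
grip_force: 0.0
```

Call:
jog_arm(targets=[{"turn": [0,0,0],"slide": [0,0,-45],"claw": 80},{"turn": [0,0,0],"slide": [0,0,-40],"claw": 80},{"turn": [0,0,0],"slide": [0,0,-25],"claw": 80},{"turn": [0,0,0],"slide": [0,0,-6],"claw": 80},{"turn": [0,0,0],"slide": [0,0,0],"claw": 45}])

```text
t: 40.05
eef_pos: [512.1, 262.0, 33.7]
tcp_rot: [3.142, -0.0, 0.029]
ft_force: [0.5, 0.2, 0.0]
opening: 0.742
grip_force: 0.0
```

Call:
jog_arm(targets=[{"turn": [0,0,0],"slide": [0,0,0],"claw": 45},{"turn": [0,0,0],"slide": [0,0,0],"claw": 45},{"turn": [0,0,0],"slide": [0,0,0],"claw": 45},{"turn": [0,0,0],"slide": [0,0,0],"claw": 45}])

```text
t: 40.55
eef_pos: [512.3, 262.7, 34.3]
tcp_rot: [-3.141, -0.002, 0.03]
ft_force: [-1.0, -2.1, 7.0]
opening: 0.599
grip_force: 29.3
```

Call:
jog_arm(targets=[{"turn": [0,0,0],"slide": [0,0,30],"claw": 45},{"turn": [0,0,0],"slide": [0,0,50],"claw": 45},{"turn": [0,0,0],"slide": [0,0,40],"claw": 45},{"turn": [0,0,0],"slide": [-5,-30,0],"claw": 45},{"turn": [0,0,0],"slide": [-6,-46,0],"claw": 45}])

```text
t: 41.18
eef_pos: [500.5, 186.5, 153.9]
tcp_rot: [-3.141, -0.001, 0.032]
ft_force: [0.7, -1.3, -2.7]
opening: 0.599
grip_force: 29.3
```

Call:
jog_arm(targets=[{"turn": [0,0,0],"slide": [-7,-48,0],"claw": 45},{"turn": [0,0,0],"slide": [-7,-48,0],"claw": 45},{"turn": [0,0,0],"slide": [-7,-48,0],"claw": 45},{"turn": [0,0,0],"slide": [-7,-48,0],"claw": 45},{"turn": [0,0,0],"slide": [-7,-48,0],"claw": 45}])

```text
t: 41.8
eef_pos: [465.3, -54.8, 153.5]
tcp_rot: [3.141, -0.001, 0.03]
ft_force: [0.7, 0.7, -2.2]
opening: 0.596
grip_force: 29.3
```

Call:
jog_arm(targets=[{"turn": [0,0,0],"slide": [-7,-48,0],"claw": 45},{"turn": [0,0,0],"slide": [-7,-48,0],"claw": 45},{"turn": [0,0,0],"slide": [-7,-48,0],"claw": 45},{"turn": [0,0,0],"slide": [-3,-45,0],"claw": 45},{"turn": [0,0,0],"slide": [0,0,0],"claw": 45}])

```text
t: 42.42
eef_pos: [441.5, -244.8, 153.3]
tcp_rot: [3.141, -0.001, 0.027]
ft_force: [0.6, 0.5, -3.7]
opening: 0.6
grip_force: 29.3
```

Call:
jog_arm(targets=[{"turn": [0,0,0],"slide": [0,1,-45],"claw": 45},{"turn": [0,0,0],"slide": [0,0,-45],"claw": 45},{"turn": [0,0,0],"slide": [0,0,-20],"claw": 45},{"turn": [0,0,0],"slide": [0,0,-6],"claw": 45},{"turn": [0,0,0],"slide": [0,0,0],"claw": 45}])

```text
t: 43.05
eef_pos: [442.0, -241.0, 37.6]
tcp_rot: [3.141, -0.0, 0.031]
ft_force: [0.5, -0.3, -1.8]
opening: 0.596
grip_force: 29.3
```

Call:
jog_arm(targets=[{"turn": [0,0,0],"slide": [0,0,0],"claw": 45}])

```text
t: 43.18
eef_pos: [442.2, -241.5, 38.1]
tcp_rot: [3.141, -0.001, 0.03]
ft_force: [0.9, -0.3, -2.3]
opening: 0.6
grip_force: 29.3
```

Call:
jog_arm(targets=[{"turn": [0,0,0],"slide": [-0.5,-1,-5],"claw": 45},{"turn": [0,0,0],"slide": [0,0,-2],"claw": 45},{"turn": [0,0,0],"slide": [0,0,0],"claw": 62},{"turn": [0,0,0],"slide": [0,0,0],"claw": 80},{"turn": [0,0,0],"slide": [0,0,0],"claw": 80}])

```text
t: 43.8
eef_pos: [441.3, -242.5, 30.2]
tcp_rot: [3.141, -0.0, 0.03]
ft_force: [-0.4, 0.4, 0.4]
opening: 0.767
grip_force: 0.0
```

Call:
jog_arm(targets=[{"turn": [0,0,0],"slide": [0,0,30],"claw": 80},{"turn": [0,0,0],"slide": [0,0,50],"claw": 80},{"turn": [0,0,0],"slide": [0,0,50],"claw": 85},{"turn": [0,0,0],"slide": [12,40,30],"claw": 85},{"turn": [0,0,0],"slide": [15,50,0],"claw": 85}])

```text
t: 44.42
eef_pos: [469.2, -152.3, 192.5]
tcp_rot: [3.139, -0.004, 0.028]
ft_force: [1.3, -0.2, -1.3]
opening: 0.851
grip_force: 0.0
```

Call:
jog_arm(targets=[{"turn": [0,0,0],"slide": [15,50,0],"claw": 85},{"turn": [0,0,0],"slide": [15,50,0],"claw": 85},{"turn": [0,0,0],"slide": [15,50,0],"claw": 85},{"turn": [0,0,0],"slide": [15,50,0],"claw": 85},{"turn": [0,0,0],"slide": [15,50,0],"claw": 85}])

```text
t: 45.05
eef_pos: [543.5, 99.4, 190.2]
tcp_rot: [3.141, -0.0, 0.03]
ft_force: [1.2, -0.7, 0.2]
opening: 0.847
grip_force: 0.0
```

Call:
jog_arm(targets=[{"turn": [0,0,0],"slide": [15,50,0],"claw": 85},{"turn": [0,0,0],"slide": [15,50,0],"claw": 85},{"turn": [0,0,0],"slide": [15,50,0],"claw": 85},{"turn": [0,0,0],"slide": [5,15,0],"claw": 85},{"turn": [0,0,0],"slide": [0,0,0],"claw": 85}])

```text
t: 45.68
eef_pos: [593.0, 262.8, 189.7]
tcp_rot: [3.141, 0.001, 0.031]
ft_force: [-0.6, -0.0, 0.6]
opening: 0.849
grip_force: 0.0
```

Call:
jog_arm(targets=[{"turn": [0,0,0],"slide": [1,0,-40],"claw": 85},{"turn": [0,0,0],"slide": [0,0,-40],"claw": 85},{"turn": [0,0,0],"slide": [0,0,-22],"claw": 85},{"turn": [0,0,0],"slide": [0,0,0],"claw": 85},{"turn": [0,0,0],"slide": [0,0,0],"claw": 40}])

```text
t: 46.3
eef_pos: [594.8, 261.8, 89.4]
tcp_rot: [-3.141, -0.001, 0.029]
ft_force: [1.6, 0.5, 0.1]
opening: 0.788
grip_force: 0.0
```

Call:
jog_arm(targets=[{"turn": [0,0,0],"slide": [0,0,0],"claw": 40},{"turn": [0,0,0],"slide": [0,0,0],"claw": 40},{"turn": [0,0,0],"slide": [0,0,0],"claw": 40},{"turn": [0,0,0],"slide": [0,0,0],"claw": 40}])

```text
t: 46.8
eef_pos: [594.5, 262.7, 88.7]
tcp_rot: [-3.142, -0.001, 0.03]
ft_force: [-1.1, -0.4, 4.5]
opening: 0.512
grip_force: 30.0
```

Call:
jog_arm(targets=[{"turn": [0,0,0],"slide": [0,0,30],"claw": 40},{"turn": [0,0,0],"slide": [0,0,50],"claw": 40},{"turn": [0,0,0],"slide": [0,0,40],"claw": 40},{"turn": [0,0,0],"slide": [-10,-30,0],"claw": 40},{"turn": [0,0,0],"slide": [-15,-40,0],"claw": 40}])

```text
t: 47.42
eef_pos: [568.8, 192.3, 208.2]
tcp_rot: [3.142, -0.0, 0.031]
ft_force: [0.8, -0.6, -1.5]
opening: 0.515
grip_force: 30.0
```

Call:
jog_arm(targets=[{"turn": [0,0,0],"slide": [-17,-45,0],"claw": 40},{"turn": [0,0,0],"slide": [-17,-45,0],"claw": 40},{"turn": [0,0,0],"slide": [-17,-45,0],"claw": 40},{"turn": [0,0,0],"slide": [-17,-45,0],"claw": 40},{"turn": [0,0,0],"slide": [-17,-45,0],"claw": 40}])

```text
t: 48.05
eef_pos: [483.5, -33.6, 208.1]
tcp_rot: [3.142, 0.0, 0.03]
ft_force: [0.2, 0.3, -1.4]
opening: 0.513
grip_force: 30.0
```

Call:
jog_arm(targets=[{"turn": [0,0,0],"slide": [-15,-45,0],"claw": 40},{"turn": [0,0,0],"slide": [-15,-45,0],"claw": 40},{"turn": [0,0,0],"slide": [-10,-30,0],"claw": 40},{"turn": [0,0,0],"slide": [0,0,0],"claw": 40},{"turn": [0,0,0],"slide": [0,0,0],"claw": 40}])

```text
t: 48.68
eef_pos: [444.3, -152.0, 208.1]
tcp_rot: [-3.141, 0.0, 0.03]
ft_force: [-0.1, -0.4, -1.5]
opening: 0.509
grip_force: 30.0
```

Call:
jog_arm(targets=[{"turn": [0,0,0],"slide": [-4.3,-6.3,-35],"claw": 40},{"turn": [0,0,0],"slide": [0,0,-40],"claw": 40},{"turn": [0,0,0],"slide": [0,0,-30],"claw": 40},{"turn": [0,0,0],"slide": [0,0,-10],"claw": 40},{"turn": [0,0,0],"slide": [0,0,0],"claw": 40}])

```text
t: 49.3
eef_pos: [440.3, -158.2, 93.2]
tcp_rot: [-3.141, 0.001, 0.031]
ft_force: [0.2, 0.5, -2.1]
opening: 0.515
grip_force: 30.0
```

Call:
jog_arm(targets=[{"turn": [0,0,0],"slide": [0,0,0],"claw": 40}])

```text
t: 49.42
eef_pos: [440.6, -158.7, 94.1]
tcp_rot: [3.141, -0.001, 0.031]
ft_force: [-0.6, 0.1, -1.3]
opening: 0.51
grip_force: 30.0
```

Lower it another 8.5 mm, release, lift, and move away to the left to look.

Call:
jog_arm(targets=[{"turn": [0,0,0],"slide": [-0.5,0,-6],"claw": 40},{"turn": [0,0,0],"slide": [0,0,-2.5],"claw": 40},{"turn": [0,0,0],"slide": [0,0,0],"claw": 55},{"turn": [0,0,0],"slide": [0,0,0],"claw": 80},{"turn": [0,0,0],"slide": [0,0,0],"claw": 80}])

```text
t: 50.05
eef_pos: [439.5, -158.8, 84.7]
tcp_rot: [3.141, -0.0, 0.03]
ft_force: [-0.4, 0.8, -0.0]
opening: 0.7
grip_force: 0.0
```

Call:
jog_arm(targets=[{"turn": [0,0,0],"slide": [0,0,30],"claw": 80},{"turn": [0,0,0],"slide": [0,0,50],"claw": 80},{"turn": [0,0,0],"slide": [0,0,50],"claw": 80},{"turn": [0,0,0],"slide": [10,50,0],"claw": 80},{"turn": [0,0,0],"slide": [10,50,0],"claw": 80}])

```text
t: 50.68
eef_pos: [459.7, -57.9, 215.4]
tcp_rot: [3.141, -0.002, 0.028]
ft_force: [0.7, 0.2, -0.2]
opening: 0.797
grip_force: 0.0
```

Call:
jog_arm(targets=[{"turn": [0,0,0],"slide": [10,50,0],"claw": 80},{"turn": [0,0,0],"slide": [10,50,0],"claw": 80},{"turn": [0,0,0],"slide": [10,50,0],"claw": 80},{"turn": [0,0,0],"slide": [10,50,0],"claw": 80},{"turn": [0,0,0],"slide": [10,50,0],"claw": 80}])

```text
t: 51.3
eef_pos: [509.6, 193.0, 214.7]
tcp_rot: [3.141, -0.0, 0.03]
ft_force: [0.5, -0.9, -0.2]
opening: 0.8
grip_force: 0.0
```

```bash
python3 - <<'E'
from h import *
c=read_camera("top"); f=c["frame"]; o=np.load("top0.npz")["frame"]
for n,p in(("can",(400,281)),("jar",(434,281)),("flux",(357,282))): print(n)
for q in("spray_can","jar","flux_jar"): print(q,[d["xy"] for d in look_for(q,"top")[:1]])
R=lambda im: cv2.resize(im[190:310,330:470],(400,343),interpolation=cv2.INTER_CUBIC)
cv2.imwrite("pics/c8.png",np.hstack([R(o),R(f)])); print(state()["t"])
E
```

```text
can
jar
flux
spray_can [[397.8, 278.8]]
jar [[428.8, 279.7]]
flux_jar [[357.1, 282.2]]
51.5
```

View pics/c8.png

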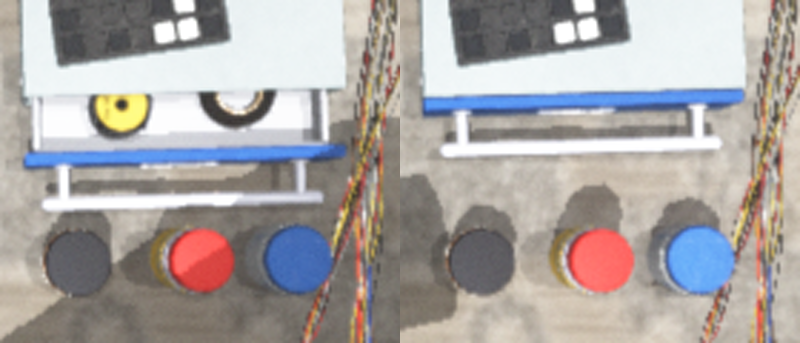

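Before (left) and after (right) agree within about 3 crop pixels, or roughly 3 mm: black lid (78,263)→(81,263), red cap (201,262)→(201,261), blue lid (297,259)→(299,259). The drawer is shut, so I'm handing in.

```bash
python3 -c "
from cell import *
print(job_done())"
```

```text
the job is handed in; nothing more can be done
None
```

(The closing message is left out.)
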